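# Load two round board carriers into a slotted drying rack

## Task

Load the two round board carriers that lie on the bench into the small drying rack: the one with the tall finned heat sink goes into the middle slot, which has the headroom for it, and the flat one into the top slot, under the roof. Each must end lying flat on its ledges, pushed fully home against the rear stops with its handle outward, and let go. Leave the carrier that is already in the bottom slot, and the other things on the bench, where they are.

Things in the scene. Friction and masses are not known exactly. Their poses are not given: they have to be found in the camera images.
- rack: Open drying rack, dark frame, white ledges, fixed, 136 mm wide (x), 125 mm deep (y), on feet whose height varies. Origin: plan centre (where disc centres lie when home), 185 mm below the roof's top. z up; it is open on its -y side, carriers slide in along +y. Three slots with ledge tops 30, 86, 158 mm above the origin. Two steel rods at the back stop each disc at home.
- slot_mouth (a point): Middle of the rack's front opening at the middle ledges' top, 58 mm in front (-y) of the rack's axis. In every slot a pair of side ledges (4 mm thick, inner edges 41 mm left and right of centre) and guide rails above them leave 14 mm of height for the 6 mm disc rim; the front posts leave 110 mm of width. Load the middle slot before the top one: a handle above is in the gripper's way.
- roof_edge (a point): Middle of the front edge of the rack's roof strip, 85 mm in front (-y) of the rack's axis, on its underside, 22 mm above the top ledges (too low for the heat sink). It overhangs, so at the middle slot the gripper must lean outward, about 35 degrees, in line with the handle.
- tall_slot (a point): Middle slot, 72 mm below the next: where the centre of a carrier's disc is when lying on these ledges fully home (3 mm above the ledge tops). Axes as the rack's: +y is inward.
- top_slot (a point): Top slot: where the centre of a carrier's disc is when lying on these ledges fully home (3 mm above the ledge tops). Axes as the rack's: +y is inward.
- finned_disc (a point): Round aluminium board carrier, about 0.2 kg, starting flat on the bench: disc 100 mm across, 6 mm thick, white board on top, and a dark finned heat sink 40 x 40 mm in the middle, top 52 mm above the disc's underside. A flat neck (18 mm wide, 5 mm thick) runs 100 mm out from the disc's centre along its -y to a black handle. This point: disc centre, half-way up the 6 mm. z up, -y to the handle.
- finned_grip (a point): Point in the finned carrier's black handle, 114 mm from the disc's centre along -y, 24 mm above the disc's underside. Handle: 16 mm wide (x, pinch here), 14 mm deep, its top 42 mm above the disc's underside; it leans 35 degrees from vertical, away from the disc, running up along (0, -0.57, 0.82), and this point is 24 mm along it from its foot. Axes as the disc's.
- flat_disc (a point): Round aluminium board carrier, about 0.15 kg, starting flat on the bench: disc 100 mm across, 6 mm thick, white board on top with only a ring of 2 mm chips. A flat neck (18 mm wide, 5 mm thick) runs 100 mm out from the disc's centre along its -y to a black handle. This point: disc centre, half-way up the 6 mm. z up, -y to the handle.
- flat_grip (a point): Point in the flat carrier's black handle, 114 mm from the disc's centre along -y, 24 mm above the disc's underside. Handle: 16 mm wide (x, pinch here), 14 mm deep, its top 42 mm above the disc's underside; it leans 35 degrees from vertical, away from the disc, running up along (0, -0.57, 0.82), and this point is 24 mm along it from its foot. Axes as the disc's.
- stored_disc (a point): disc centre of a third carrier, like the flat one, already home in the bottom slot; leave it. Its handle top is 72 mm above the rack's origin
- caliper: digital caliper lying flat, 200 mm long, 15 mm high; leave it. Origin under its middle
- marker: marker pen lying flat, 130 mm long, 14 mm high, between the carriers and the rack; leave it. Origin under its middle
- driver: screwdriver lying flat, 180 mm long; leave it. Origin under its middle, long axis x
- wash: plastic bottle with green cap, 76 mm across, 170 mm high; leave it. Origin under its centre
- tape: roll of clear tape lying flat, 90 mm across, 18 mm high; leave it. Origin under its centre
There are look-alikes about, which are no part of the job. What is shaped like the part that bears flat_disc but green or turquoise is not meant.

How it is judged:
By the outcome, as a careful person would: the job done as asked, in the order asked, and still so for the second after the job is handed in, with the robot touching nothing.
It also fails if it takes over 72 s, if anything falls off the work surface, if the arm or the gripper's body presses on something with over 40 N, if the wrist force passes 120 N, or if a joint passes its speed limit or range.

## Robot

A 7-joint arm with a two-finger parallel gripper is mounted at the origin on the work surface. World frame = base frame: x ahead of the robot, y to its left, z up, the work surface at z = 0. Lengths are in mm, angles in rad, forces in N, time in s.
With the tool pointing down it reaches from about 400 to 875 mm from the base axis. Payload 4.4 kg.
Tool frame: the origin (TCP) lies at the very end of the fingers, on their centre line; the grasp point (between the pads) lies 19 mm behind it; z points along the fingers, y is the line along which they close (so a half turn about z gives the same grasp; the last joint's range is limited). The gripper opens to 85 mm and grips with 20 to 120 N. Pads are 22 mm wide; open, the fingers measure 114 mm over their backs; the gripper's body (76 mm by 85 mm) begins 54 mm behind the grasp point. The pads swing forward as they close: fully open they stand 13 mm farther back than shut.
Start: joints at [-1.324, 0.628, 0.038, 1.517, -0.027, 0.996, -0.02], TCP at [199.997, 618.481, 231.313] pointing down, gripper open.
Joint ranges: [-3.06, 3.06], [-0.37, 2.12], [-1.25, 1.32], [0.18, 2.47], [-1.1, 4.24], [0.23, 1.98], [-2.94, 2.94]. Speed limits (rad/s): [2.57, 2.57, 3.14, 3.14, 3.14, 3.14, 3.14].

## Interface

Orientations are given as [roll, pitch, yaw] about the fixed x, y, z axes, in that order (R = Rz(yaw) Ry(pitch) Rx(roll)).
In Python, from cell import ctrl gives the robot as it stands.
- The arm moves only by the tool step_arm, never from a script. Its argument "series" is a list that holds one entry, the list of rows, each a list of 7 numbers: the turn, a rotation vector about the tool's x, y, z as a fraction of full scale, then the shift along the tool's x, y, z as a fraction of full scale, then the closure, from 0 (fully open) to 1 (shut). In form: [[[ax, ay, az, tx, ty, tz, gripper], ...]]. A call has 1 to 12 rows; each row shifts and turns the commanded pose from where the row before left it, along the tool's axes as they then stand; what a row does not reach is not made up. Full scale, the value 1, is 150 mm for a shift and 45 degrees for a turn. A row lasts 1/10 s, in which the tool goes at most 50 mm and 8.59 degrees, less where a joint would pass 70% of its speed; a pose out of reach is approached as far as the arm can. A call with a number of a shift or a turn outside -1 to 1 is refused whole. A call with a gripper value outside its range is refused whole. The fingers move at their own pace and stop on an object; the grip force is fixed at half the most. Time passes only in rows, so rows that do not move let the fingers close. It gives the time, the measured TCP pose, the force, the opening and the grip force at its end, in the units of the state.
- ctrl.read_state(): the state, without advancing time (a new reading comes with each control period).
- ctrl.get_image(name): name is "side" or "top"; returns a dict with "img" (400x640x3 uint8, red, green, blue), "fx", "fy", "cx", "cy" (pixels), "R" (3x3) and "t" (3): a world point X has camera coordinates R X + t. Camera axes: x right, y down, z forward; pixel columns grow to the right and rows downward; lengths in mm; the calibration is good to about 2 mm. A picture is of the moment at which its call begins. There is no depth.
- ctrl.finish_job(): hands the job in; it is judged then, once.
Trained networks look in a picture, given as the dict that the camera call returned (one of the last four; its "shot" number tells which), for a name from the list of things; names that differ only in an ending like _2 or _b are one class to them, and where a whole thing is asked for, a point or a joint stands for the part that bears it (a point fixed in the world has none). Each returns a list of dicts, best first, with "score" (0 to 1); they miss things now and then, are a little off and sometimes report something else, mostly with a low value. They report only what shows in the picture. A call takes as long as a camera call. They do not tell look-alikes from the thing itself.
- ctrl.recognise(picture, thing): "centre" ([column, row] in pixels, amid what is visible of it).
The state is a dict: "clock": time; "qpos": joint angles; "qd": joint speeds; "tau": joint torques, N m; "eef_pos": TCP position; "tool_rot": TCP orientation; "force": force on the tool from outside, world axes, zero at the start; "torque": the same for the moment, N m; "width": finger opening in mm; "gripper_force": force on a finger pad.
Only numpy, scipy, OpenCV 4.12 (cv2) and the standard library are available. Lean on these libraries where they do the work, as an engineer would, in place of code of your own. Each camera call takes 0.05 s, during which the arm holds its last target. There are 200 camera calls.

## Working session

There is one attempt and no reset: what is moved stays moved. The work goes in short steps, Python scripts to look and compute and a tool call to move; the robot and the scene stay as the last step left them, time stands still between calls to the robot, and variables do not carry over. Pictures are saved under pics/ and viewed, at most 10 in all, crops included, and the job is handed in when it is done.

Besides the shell and the picture viewer there is one more tool, called after "Call:" as name(argument=value, ...) on one line, values as JSON. step_arm: Moves the arm, as the interface text tells. Shift numbers are shares of 150 mm and turn numbers shares of 45 degrees, none past 1 either way. Its arguments: {"type":"object","properties":{"series":{"type":"array","items":{"type":"array","items":{"type":"array","items":{"type":"number","minimum":-1,"maximum":1}}}}},"required":["series"]}

```bash
ls; mkdir -p pics; python3 - <<'E'
from cell import ctrl
import cv2,numpy as np,pickle
s=ctrl.read_state();print(s)
for n in("top","side"):
    p=ctrl.get_image(n);pickle.dump(p,open(n+'.pkl','wb'))
    cv2.imwrite(f'pics/{n}0.png',p['img'][...,::-1])
    print(n,p['fx'],p['cx'],p['cy'],np.array(p['R']).round(3).tolist(),np.array(p['t']).round(1).tolist())
    for th in["rack","finned_disc","finned_grip","flat_disc","flat_grip","stored_disc","roof_edge","slot_mouth","tall_slot","top_slot","marker","caliper","wash","tape","driver"]:
        print(th,[(np.round(d['centre']).tolist(),round(d['score'],2)) for d in ctrl.recognise(p,th)][:4])
E
```

```text
pics
{'clock': 0.0, 'qpos': array([-1.32382016,  0.62934768,  0.03843163,  1.51840643, -0.02702237,
        0.99627524, -0.0200035 ]), 'qd': array([-0.00204911, -0.00166558, -0.00129451,  0.00027374, -0.00159505,
        0.00037626,  0.00033976]), 'tau': array([ 9.13660788e-04, -5.63395536e+01,  1.22640576e+00, -1.93447959e+01,
        1.10115673e-02,  1.05022584e-02, -1.33991873e-05]), 'eef_pos': array([199.77047487, 617.8683148 , 230.37558926]), 'tool_rot': array([-3.13967338e+00,  1.31627516e-06,  2.82880830e+00]), 'force': array([ 0.80323787,  0.40477315, -0.06293244]), 'torque': array([0.0472243 , 0.0085352 , 0.01754422]), 'gripper_force': 0.0, 'width': 85.18093743768594}
top 503.7577689007656 324.9750381843529 195.1900136725465 [[-0.017, -1.0, -0.018], [-0.996, 0.019, -0.088], [0.089, 0.017, -0.996]] [-61.2, 496.6, 1462.1]
rack [([210.0, 168.0], 0.79), ([345.0, 154.0], 0.48)]
finned_disc [([370.0, 201.0], 0.67)]
finned_grip [([372.0, 202.0], 0.57)]
flat_disc [([390.0, 299.0], 0.94), ([205.0, 264.0], 0.94), ([304.0, 238.0], 0.74), ([346.0, 154.0], 0.73)]
flat_grip [([390.0, 299.
[... 732 characters left out ...]
0], 0.65), ([210.0, 205.0], 0.16)]
flat_disc [([387.0, 385.0], 0.95), ([283.0, 213.0], 0.78), ([444.0, 209.0], 0.69), ([364.0, 272.0], 0.67)]
flat_grip [([284.0, 209.0], 0.94), ([386.0, 379.0], 0.91), ([445.0, 209.0], 0.77), ([366.0, 267.0], 0.64)]
stored_disc [([250.0, 349.0], 0.61)]
roof_edge [([262.0, 319.0], 0.88)]
slot_mouth [([260.0, 320.0], 0.95)]
tall_slot [([258.0, 319.0], 0.82)]
top_slot [([259.0, 324.0], 0.7)]
marker [([283.0, 257.0], 0.66)]
caliper [([183.0, 265.0], 0.67), ([281.0, 256.0], 0.63), ([262.0, 323.0], 0.53), ([284.0, 213.0], 0.37)]
wash [([209.0, 205.0], 0.8), ([259.0, 319.0], 0.75)]
tape [([236.0, 184.0], 0.55), ([283.0, 212.0], 0.46)]
driver [([355.0, 148.0], 0.66)]
```

View pics/top0.png

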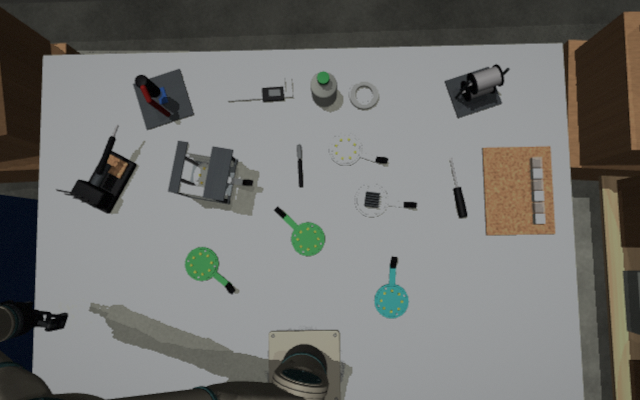

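View pics/side0.png

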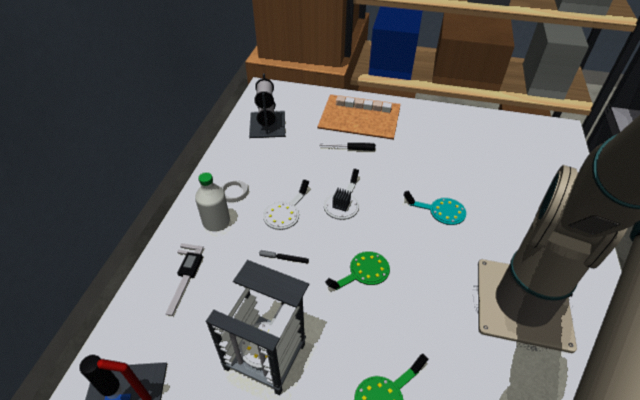

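The finned carrier is at top (371,200) with its handle at (410,205). The flat white one is at (345,152) with its handle at (382,160). The rack is at (205,175), open to image right (-y), and the green and turquoise ones are decoys. Next I'll take enlarged crops.

```bash
python3 - <<'E'
import cv2,pickle,numpy as np
T=pickle.load(open('top.pkl','rb'))['img'][...,::-1];S=pickle.load(open('side.pkl','rb'))['img'][...,::-1]
def c(I,x,y,w,h,k):
    J=cv2.resize(I[y:y+h,x:x+w],None,fx=k,fy=k,interpolation=cv2.INTER_CUBIC)
    for i in range(0,w,10):cv2.line(J,(i*k,0),(i*k,6 if (x+i)%50 else 18),(0,0,255),1)
    for i in range(0,h,10):cv2.line(J,(0,i*k),(6 if (y+i)%50 else 18,i*k),(0,0,255),1)
    return J
cv2.imwrite('pics/a.png',np.hstack([c(T,320,130,100,90,4),c(T,160,130,100,90,4)]))
cv2.imwrite('pics/b.png',np.hstack([c(S,260,160,105,80,4),c(S,200,255,0+120,80,3)]) if 0 else c(S,200,255,120,140,4))
cv2.imwrite('pics/c.png',c(S,260,160,110,70,6))
E
```

```text
(no output)
```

View pics/a.png

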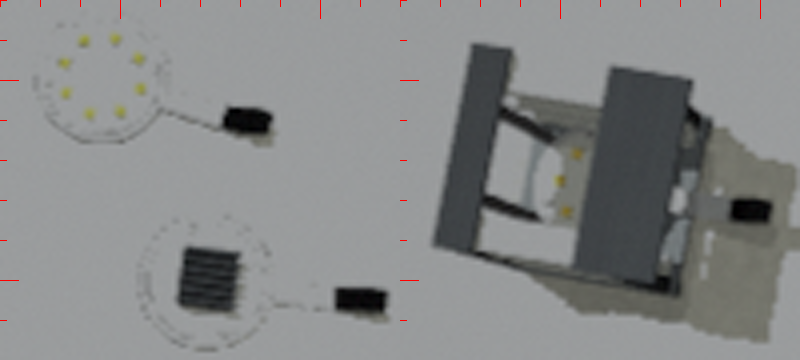

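View pics/b.png

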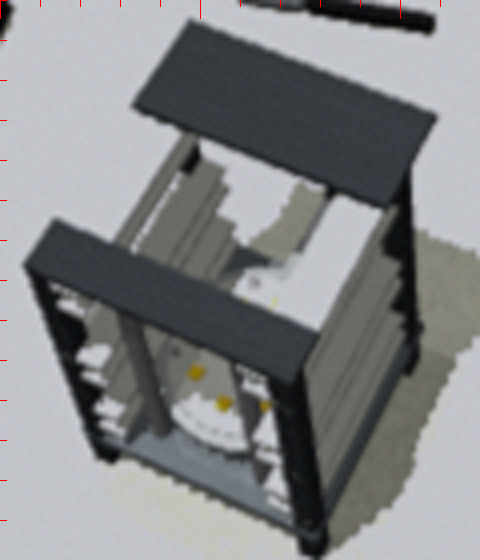

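View pics/c.png

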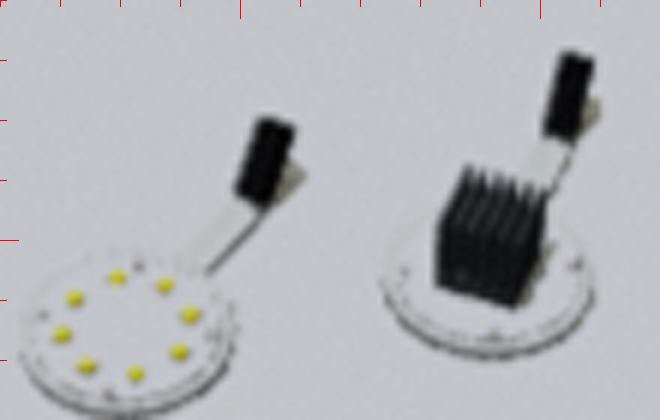

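Crop corners are read off, so I'll fit the poses from both views.

```bash
cat > h.py <<'E'
import cv2,numpy as np,pickle
from scipy.optimize import least_squares
def proj(p,X):
    c=np.atleast_2d(X)@np.array(p['R']).T+np.array(p['t']);return np.c_[p['fx']*c[:,0]/c[:,2]+p['cx'],p['fy']*c[:,1]/c[:,2]+p['cy']]
def tri(obs,x0=(500,0,50)):
    return least_squares(lambda X:np.concatenate([(proj(p,X)-uv).ravel() for p,uv in obs]),x0)
def back(p,uv,z):
    R=np.array(p['R']);d=R.T@[(uv[0]-p['cx'])/p['fx'],(uv[1]-p['cy'])/p['fy'],1];C=-R.T@np.array(p['t']);return C+d*(z-C[2])/d[2]
def blob(p,box,kind):
    x,y,w,h=box;I=p['img'][y:y+h,x:x+w].astype(int)
    m=(I.max(2)<60) if kind=='dark' else (I[...,0]-I[...,2]>60)
    n,l,s,c=cv2.connectedComponentsWithStats(m.astype(np.uint8))
    if kind=='dark': i=1+np.argmax(s[1:,4]);return c[i]+[x,y],s[i]
    return np.array([c[i]+[x,y] for i in range(1,n)]),n-1
E
python3 - <<'E'
from h import *
T=pickle.load(open('top.pkl','rb'));S=pickle.load(open('side.pkl','rb'))
a=lambda x,y:np.array([(x-400+.5)/4-.5+160,(y+.5)/4-.5+130]);b=lambda x,y:np.array([(x+.5)/4-.5+200,(y+.5)/4-.5+255])
for n,u,v in[("front+x",a(692,80),b(192,18)),("front-x",a(656,280),b(437,117)),("inn+x",a(611,66),b(133,104)),("inn-x",a(576,268),b(388,204)),("back in+x",a(514,50),b(55,218)),("back in -x",a(474,252),b(318,333))]:
    r=tri([(T,u),(S,v)]);print(n,r.x.round(1),'res',r.fun.round(1))
for n,tb,sb in[("flat",(370,150,22,20),(298,175,15,25)),("fin",(400,192,20,20),(346,165,20,25))]:
    ut,st=blob(T,tb,'dark');us,ss=blob(S,sb,'dark');r=tri([(T,ut),(S,us)]);print(n,'handle',ut,st,us,ss,r.x.round(1),r.fun.round(1))
c,n=blob(T,(325,130,40,40),'y');print(n,c.mean(0),back(T,c.mean(0),8))
c,n=blob(S,(260,195,42,35),'y');print(n,c.mean(0),back(S,c.mean(0),8))
u=np.array([(204.5+.5)/4-.5+320,(283.5+.5)/4-.5+130]);print('fin disc',back(T,u,5))
ut,_=blob(T,(360,188,25,25),'dark');us,_=blob(S,(328,185,28,30),'dark');r=tri([(T,ut),(S,us)]);print('sink',r.x.round(1),r.fun.round(1))
print('side disc centre fin',back(S,np.array([(488.5)/6-.5+260,(278)/6-.5+160]),5))
E
```

```text
front+x [601.4 165.2 205.6] res [ 0.1  0.5 -0.4 -0.1]
front-x [470.1 189.7 200.7] res [ 0.1  1.  -0.8 -0.1]
inn+x [612.2 218.6 204.2] res [ 0.1  0.4 -0.3 -0.1]
inn-x [479.6 241.5 202.7] res [ 0.1  0.7 -0.5 -0.1]
back in+x [625.3 283.2 201.9] res [ 0.   0.2 -0.1 -0. ]
back in -x [492.4 308.7 201.1] res [ 0.1  0.4 -0.2 -0. ]
flat handle [381.40909091 159.75757576] [ 6  7 12  7 66] [303.78481013 186.72151899] [ 2  5  9 14 79] [ 596.7 -239.3   18.1] [ 0.1  0.4 -0.4 -0.1]
fin handle [409.5 204.5] [ 4 10 12  6 68] [354.47142857 175.78571429] [ 5  4  8 14 70] [ 461.9 -317.8   19.2] [ 0.   0.5 -0.5 -0.1]
8 [345.16666667 148.35416667] [ 636.19505942 -132.78935048    8.        ]
8 [280.625 213.75 ] [ 633.71576053 -131.55216325    8.        ]
fin disc [ 478.450676   -205.52737845    5.        ]
sink [ 479.4 -206.4   23.6] [ 0.   0.4 -0.3 -0.1]
side disc centre fin [ 477.60052398 -202.38524736    5.        ]
```

```bash
python3 - <<'E'
from h import *
T=pickle.load(open('top.pkl','rb'));S=pickle.load(open('side.pkl','rb'))
def col(p,box):
    x,y,w,h=box;H=cv2.cvtColor(np.ascontiguousarray(p['img'][y:y+h,x:x+w]),cv2.COLOR_RGB2HSV)
    m=((H[...,0]>35)&(H[...,0]<100)&(H[...,1]>120)).astype(np.uint8)
    return m
for n,tb,sb in[("g1",(185,245,35,37),(0,0,0,0)),("g2",(289,220,40,40),(345,250,48,36)),("tq",(373,282,38,38),(428,196,42,30)),("flat",(325,130,40,40),(260,195,42,35))]:
    c,k=blob(T,tb,'y');
    if sb[2]:
        d,l=blob(S,sb,'y');r=tri([(T,c.mean(0)),(S,d.mean(0))])
        print(n,k,l,back(T,c.mean(0),8).round(1),back(S,d.mean(0),8).round(1),r.x.round(1))
E
```

```text
g2 8 8 [368.8 -16.2   8. ] [366.5 -14.9   8. ] [367.5 -16.2   6.1]
tq 8 8 [ 184.9 -257.5    8. ] [ 182.3 -255.8    8. ] [ 183.2 -257.6    6.1]
flat 8 8 [ 636.2 -132.8    8. ] [ 633.7 -131.6    8. ] [ 635.3 -133.     6.2]
```

```bash
cat > plan.py <<'E'
import sys,numpy as np
from cell import ctrl
from scipy.spatial.transform import Rotation as Ro, Slerp
D=dict(fin=(478.3,-204.5,0,-8.4),flat=(635,-132.2,0,-19.7),rack=(550.9,261.5,19.5,-10.4))
LEAN=35
def toolR(yaw):
    z=np.array([0,.574,-.819]);x=np.array([0,.819,.574]);M=np.c_[x,[1,0,0],z]
    return Ro.from_euler('z',yaw,degrees=True)*Ro.from_matrix(M)
def tcp(name,off,back=0,g=28):
    """TCP when carrier's disc underside centre sits at off in frame name; back = retreat along tool"""
    x,y,z,yaw=D[name];R=toolR(yaw)
    grip=np.array([0,-100.3-.574*g,4.3+.819*g])+off
    return np.array([x,y,z])+Ro.from_euler('z',yaw,degrees=True).apply(grip)+R.apply([0,0,19-back]),R
def rows(P,R,n,g,start=None):
    s=ctrl.read_state();p0=s['eef_pos'];R0=Ro.from_euler('xyz',s['tool_rot'])
    if start: p0,R0=start
    print('at',p0.round(1),'to',P.round(1),'d',np.linalg.norm(P-p0).round(1),'ang',np.degrees((R0.inv()*R).magnitude()).round(1),'F',s['force'].round(1),'w',round(s['width'],1),'t',round(s['clock'],2))
    sl=Slerp([0,1],Ro.concatenate([R0,R]))
    rv=(R0.inv()*R).as_rotvec()/n/np.radians(45)
    out=[]
    for i in range(n):
        t=sl(i/n).inv().apply((P-p0)/n)/150
        out.append([*rv.round(3).tolist(),*t.round(3).tolist(),g])
    if np.linalg.norm(rv)<.005: print(n,'x',out[0])
    else: print('['+','.join(str(r).replace(' ','') for r in out)+']')
E
python3 - <<'E'
from plan import *
P,R=tcp('fin',[0,0,0],back=80)
s=ctrl.read_state();R0=Ro.from_euler('xyz',s['tool_rot'])
M=Slerp([0,1],Ro.concatenate([R0,R]))(.5);Pm=np.array([430,140,330.])
rows(Pm,M,12,0); rows(P,R,12,0,(Pm,M))
E
```

```text
at [200.  618.5 231.3] to [430. 140. 330.] d 540.0 ang 43.3 F [-0.3  0.8 -0.2] w 85.6 t 1.6
[[-0.023,0.027,0.072,-0.203,-0.214,-0.055,0],[-0.023,0.027,0.072,-0.214,-0.201,-0.063,0],[-0.023,0.027,0.072,-0.223,-0.187,-0.071,0],[-0.023,0.027,0.072,-0.232,-0.173,-0.079,0],[-0.023,0.027,0.072,-0.24,-0.158,-0.087,0],[-0.023,0.027,0.072,-0.246,-0.143,-0.095,0],[-0.023,0.027,0.072,-0.252,-0.127,-0.102,0],[-0.023,0.027,0.072,-0.256,-0.111,-0.11,0],[-0.023,0.027,0.072,-0.26,-0.094,-0.117,0],[-0.023,0.027,0.072,-0.262,-0.077,-0.124,0],[-0.023,0.027,0.072,-0.263,-0.06,-0.131,0],[-0.023,0.027,0.072,-0.263,-0.043,-0.137,0]]
at [430. 140. 330.] to [ 456.2 -354.3   77.2] d 555.8 ang 43.3 F [-0.3  0.8 -0.2] w 85.6 t 1.6
[[-0.023,0.027,0.072,-0.267,-0.147,0.046,0],[-0.023,0.027,0.072,-0.276,-0.133,0.038,0],[-0.023,0.027,0.072,-0.284,-0.118,0.03,0],[-0.023,0.027,0.072,-0.291,-0.102,0.022,0],[-0.023,0.027,0.072,-0.296,-0.086,0.014,0],[-0.023,0.027,0.072,-0.301,-0.069,0.006,0],[-0.023,0.027,0.072,-0.304,-0.052,-0.001,0],[-0.023,0.027,0.072,-0.307,-0.034,-0.008,0],[-0.023,0.027,0.072,-0.308,-0.017,-0.015,0],[-0.023,0.027,0.072,-0.308,0.001,-0.022,0],[-0.023,0.027,0.072,-0.307,0.019,-0.028,0],[-0.023,0.027,0.072,-0.305,0.037,-0.034,0]]
```

Call:
step_arm(series=[[[-0.023,0.027,0.072,-0.203,-0.214,-0.055,0],[-0.023,0.027,0.072,-0.214,-0.201,-0.063,0],[-0.023,0.027,0.072,-0.223,-0.187,-0.071,0],[-0.023,0.027,0.072,-0.232,-0.173,-0.079,0],[-0.023,0.027,0.072,-0.24,-0.158,-0.087,0],[-0.023,0.027,0.072,-0.246,-0.143,-0.095,0],[-0.023,0.027,0.072,-0.252,-0.127,-0.102,0],[-0.023,0.027,0.072,-0.256,-0.111,-0.11,0],[-0.023,0.027,0.072,-0.26,-0.094,-0.117,0],[-0.023,0.027,0.072,-0.262,-0.077,-0.124,0],[-0.023,0.027,0.072,-0.263,-0.06,-0.131,0],[-0.023,0.027,0.072,-0.263,-0.043,-0.137,0]]])

```text
clock: 2.8
eef_pos: [430.5, 138.1, 330.2]
tool_rot: [3.02, -0.306, 2.161]
force: [0.3, -0.4, -0.3]
width: 85.6
gripper_force: 0.0
```

Call:
step_arm(series=[[[-0.023,0.027,0.072,-0.267,-0.147,0.046,0],[-0.023,0.027,0.072,-0.276,-0.133,0.038,0],[-0.023,0.027,0.072,-0.284,-0.118,0.03,0],[-0.023,0.027,0.072,-0.291,-0.102,0.022,0],[-0.023,0.027,0.072,-0.296,-0.086,0.014,0],[-0.023,0.027,0.072,-0.301,-0.069,0.006,0],[-0.023,0.027,0.072,-0.304,-0.052,-0.001,0],[-0.023,0.027,0.072,-0.307,-0.034,-0.008,0],[-0.023,0.027,0.072,-0.308,-0.017,-0.015,0],[-0.023,0.027,0.072,-0.308,0.001,-0.022,0],[-0.023,0.027,0.072,-0.307,0.019,-0.028,0],[-0.023,0.027,0.072,-0.305,0.037,-0.034,0]]])

```text
clock: 4.0
eef_pos: [456.1, -355.3, 73.6]
tool_rot: [3.14, -0.617, 1.422]
force: [0.8, -0.9, 0.3]
width: 85.3
gripper_force: 0.0
```

```bash
python3 - <<'E'
from plan import *
from h import *
ims=[]
for n,b in(("top",(330,150,130,100)),("side",(290,120,130,100))):
    p=ctrl.get_image(n);x,y,w,h=b
    ims.append(cv2.resize(p['img'][y:y+h,x:x+w,::-1],None,fx=3,fy=3,interpolation=cv2.INTER_CUBIC))
    s=ctrl.read_state();print(n,'TCP proj',proj(p,s['eef_pos']).round(1))
cv2.imwrite('pics/g1.png',np.hstack(ims))
P,R=tcp('fin',[0,0,0],back=25);rows(P,R,4,0)
P,R=tcp('fin',[0,0,0]);rows(P,R,6,0)
E
```

```text
top TCP proj [[428.2 207. ]]
side TCP proj [[360.8 154.4]]
at [ 451.9 -359.7   69.2] to [ 460.8 -323.    32.1] d 52.9 ang 0.6 F [-1.   0.5 -0.7] w 85.6 t 4.1
4 x [0.0, -0.0, -0.003, 0.016, 0.006, 0.087, 0]
at [ 451.9 -359.7   69.2] to [ 462.9 -308.8   11.7] d 77.6 ang 0.6 F [-1.   0.5 -0.7] w 85.6 t 4.1
6 x [0.0, -0.0, -0.002, 0.011, 0.004, 0.086, 0]
```

View pics/g1.png

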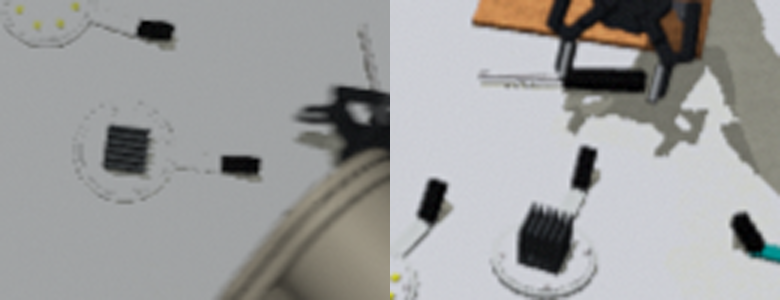

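Top view: handle at crop (240,165), gripper at right. Side view: the open fingers straddle the handle's line. I'll advance along the handle.

Call:
step_arm(series=[[[0,0,-0.003,0.016,0.006,0.087,0],[0,0,-0.003,0.016,0.006,0.087,0],[0,0,-0.003,0.016,0.006,0.087,0],[0,0,-0.003,0.016,0.006,0.087,0],[0,0,0,0,0,0,0],[0,0,0,0,0,0,0]]])

```text
clock: 4.7
eef_pos: [465.5, -315.8, 37.9]
tool_rot: [3.133, -0.616, 1.437]
force: [0.9, 0.1, -0.2]
width: 85.7
gripper_force: 0.0
```

```bash
python3 - <<'E'
from plan import *
P,R=tcp('fin',[0,0,0]);rows(P,R,4,0)
E
```

```text
at [ 465.5 -315.8   37.9] to [ 462.9 -308.8   11.7] d 27.2 ang 0.7 F [ 0.9  0.1 -0.2] w 85.7 t 4.7
4 x [0.0, -0.002, 0.003, -0.016, -0.006, 0.042, 0]
```

Call:
step_arm(series=[[[0,-0.002,0.003,-0.016,-0.006,0.042,0],[0,-0.002,0.003,-0.016,-0.006,0.042,0],[0,-0.002,0.003,-0.016,-0.006,0.042,0],[0,-0.002,0.003,-0.016,-0.006,0.042,0],[0,0,0,0,0,0,0],[0,0,0,0,0,0,0],[0,0,0,0,0,0,0]]])

```text
clock: 5.4
eef_pos: [462.8, -309.7, 11.6]
tool_rot: [3.139, -0.61, 1.425]
force: [0.8, 0.4, 0.5]
width: 85.5
gripper_force: 0.0
```

```bash
python3 - <<'E'
from plan import *
from h import *
p=ctrl.get_image("side");x,y,w,h=290,120,110,100
cv2.imwrite('pics/g2.png',cv2.resize(p['img'][y:y+h,x:x+w,::-1],None,fx=5,fy=5,interpolation=cv2.INTER_CUBIC))
P,R=tcp('fin',[0,0,0]);rows(P,R,4,0)
E
```

```text
at [ 462.8 -309.7   11.7] to [ 462.9 -308.8   11.7] d 0.9 ang 0.2 F [-0.1 -0.2  0.3] w 85.5 t 5.45
4 x [0.001, 0.001, 0.0, 0.001, -0.0, 0.001, 0]
```

View pics/g2.png

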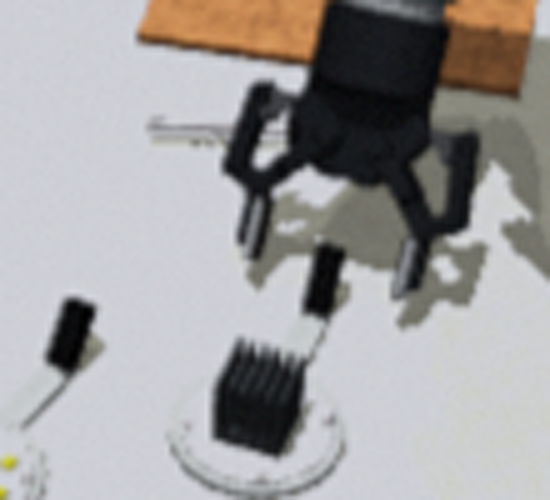

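Fingertips at crop (250,252) and (402,295) are centred on the handle at (323,282), so I'll close.

Call:
step_arm(series=[[[0,0,0,0,0,0,1],[0,0,0,0,0,0,1],[0,0,0,0,0,0,1],[0,0,0,0,0,0,1],[0,0,0,0,0,0,1],[0,0,0,0,0,0,1],[0,0,0,0,0,0,1],[0,0,0,0,0,0,1],[0,0,0,0,0,0,1],[0,0,0,0,0,0,1]]])

```text
clock: 6.45
eef_pos: [462.8, -309.5, 11.6]
tool_rot: [3.139, -0.61, 1.424]
force: [1.0, -0.6, 0.6]
width: 14.8
gripper_force: 58.5
```

Call:
step_arm(series=[[[0,0,0,0.042,0,-0.06,1],[0,0,0,0.084,0,-0.12,1],[0,0,0,0.084,0,-0.12,1],[0,0,0,0.084,0,-0.12,1],[0,0,0,0.084,0,-0.12,1],[0,0,0,0.084,0,-0.12,1],[0,0,0,0.03,0,-0.04,1],[0,0,0,0,0,0,1],[0,0,0,0,0,0,1],[0,0,0,0,0,0,1]]])

```text
clock: 7.45
eef_pos: [462.1, -308.6, 138.7]
tool_rot: [3.142, -0.611, 1.423]
force: [0.2, -1.1, -1.2]
width: 14.7
gripper_force: 58.6
```

```bash
python3 - <<'E'
from plan import *
P,R=tcp('rack',[0,-150,90]);rows(P,R,12,1)
E
```

```text
at [ 462.1 -308.6  138.7] to [504.8  10.2 121.2] d 322.2 ang 1.9 F [ 0.2 -1.1 -1.2] w 14.7 t 7.45
12 x [-0.002, 0.0, 0.003, 0.141, -0.003, 0.11, 1]
```

Call:
step_arm(series=[[[-0.002,0,0.003,0.141,-0.003,0.11,1],[-0.002,0,0.003,0.141,-0.003,0.11,1],[-0.002,0,0.003,0.141,-0.003,0.11,1],[-0.002,0,0.003,0.141,-0.003,0.11,1],[-0.002,0,0.003,0.141,-0.003,0.11,1],[-0.002,0,0.003,0.141,-0.003,0.11,1],[-0.002,0,0.003,0.141,-0.003,0.11,1],[-0.002,0,0.003,0.141,-0.003,0.11,1],[-0.002,0,0.003,0.141,-0.003,0.11,1],[-0.002,0,0.003,0.141,-0.003,0.11,1],[-0.002,0,0.003,0.141,-0.003,0.11,1],[-0.002,0,0.003,0.141,-0.003,0.11,1]]])

```text
clock: 8.65
eef_pos: [508.9, 10.1, 121.9]
tool_rot: [-3.14, -0.609, 1.389]
force: [0.3, 0.9, -1.2]
width: 14.9
gripper_force: 58.6
```

Call:
step_arm(series=[[[0,0,0,0,0,0,1],[0,0,0,0,0,0,1],[0,0,0,0,0,0,1],[0,0,0,0,0,0,1]]])

```text
clock: 9.05
eef_pos: [509.5, 7.6, 122.5]
tool_rot: [3.141, -0.609, 1.388]
force: [-0.3, -0.8, -2.4]
width: 15.2
gripper_force: 58.8
```

```bash
python3 - <<'E'
from plan import *
from h import *
P,R=tcp('rack',[0,-150,90]);rows(P,R,4,1)
ims=[]
for n,b in(("top",(190,130,140,110)),("side",(230,220,140,110))):
    p=ctrl.get_image(n);pickle.dump(p,open(n+'1.pkl','wb'));x,y,w,h=b
    I=p['img'][...,::-1].copy()
    J=cv2.resize(I[y:y+h,x:x+w],None,fx=5.4,fy=5.4,interpolation=cv2.INTER_CUBIC)
    # expected disc outline
    t=np.linspace(0,2*np.pi,37);X=np.c_[50*np.cos(t),-150+50*np.sin(t),0*t+96];yaw=D['rack'][3]
    W=Ro.from_euler('z',yaw,degrees=True).apply(X)+D['rack'][:3]
    uv=((proj(p,W)-[x,y]+.5)*5.4).astype(int)
    for q in uv: cv2.circle(J,tuple(int(v) for v in q),2,(0,0,255),-1)
    cv2.imwrite(f'pics/r_{n}.png',J)
E
```

```text
at [509.5   7.6 122.5] to [504.8  10.2 121.2] d 5.5 ang 0.2 F [-0.3 -0.8 -2.4] w 15.2 t 9.05
4 x [0.001, 0.001, -0.0, 0.001, -0.008, 0.004, 1]
```

View pics/r_side.png

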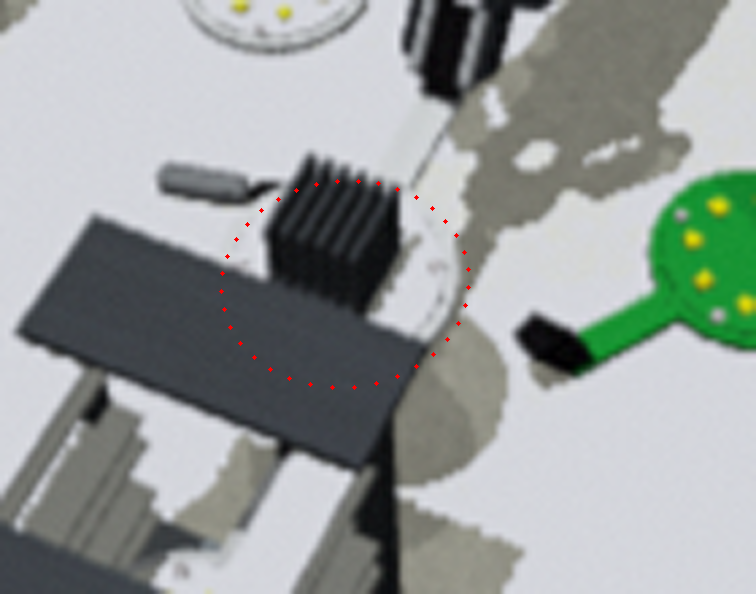

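Side: the disc is level in front of the rack, and the outline matches except for the known 5 mm x offset of the arm. Next the top crop.

View pics/r_top.png

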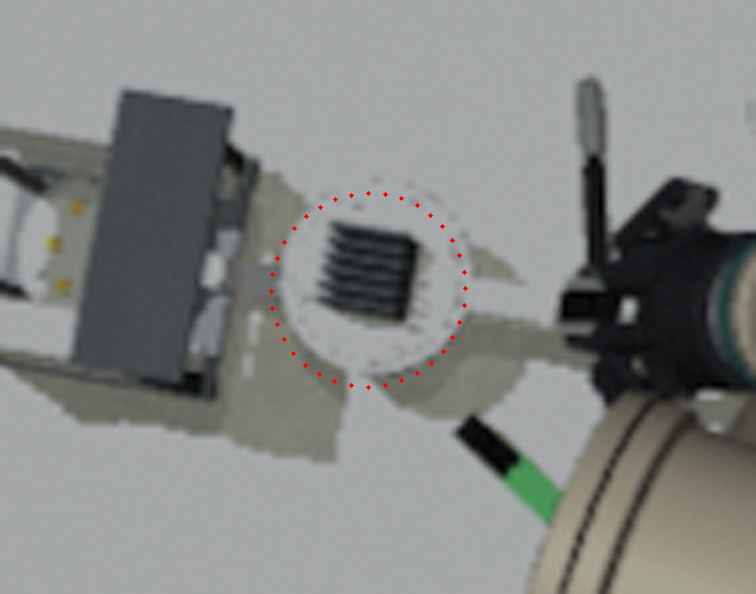

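Top: disc circle centre is at crop (375,278) against the expected (369,290), i.e. +6 and -3 mm, which agrees with the measured TCP offset within 1 mm. I'll correct that and begin the insertion.

Call:
step_arm(series=[[[0.001,0.001,0,0.001,-0.008,0.004,1],[0.001,0.001,0,0.001,-0.008,0.004,1],[0.001,0.001,0,0.001,-0.008,0.004,1],[0.001,0.001,0,0.001,-0.008,0.004,1],[0,0,0,0,0,0,1],[0,0,0,0,0,0,1],[0,0,0,0,0,0,1]]])

```text
clock: 9.85
eef_pos: [505.1, 11.7, 121.3]
tool_rot: [-3.14, -0.613, 1.39]
force: [-0.1, -0.2, -1.2]
width: 15.2
gripper_force: 58.8
```

```bash
python3 - <<'E'
from plan import *
P,R=tcp('rack',[0,-60,90]);rows(P,R,10,1)
E
```

```text
at [505.1  11.7 121.3] to [521.   98.8 121.2] d 88.5 ang 0.2 F [-0.1 -0.2 -1.2] w 15.2 t 9.85
10 x [-0.0, -0.0, 0.0, 0.048, 0.0, 0.034, 1]
```

Call:
step_arm(series=[[[0,0,0,0.048,0,0.034,1],[0,0,0,0.048,0,0.034,1],[0,0,0,0.048,0,0.034,1],[0,0,0,0.048,0,0.034,1],[0,0,0,0.048,0,0.034,1],[0,0,0,0.048,0,0.034,1],[0,0,0,0.048,0,0.034,1],[0,0,0,0.048,0,0.034,1],[0,0,0,0.048,0,0.034,1],[0,0,0,0.048,0,0.034,1],[0,0,0,0,0,0,1],[0,0,0,0,0,0,1]]])

```text
clock: 11.05
eef_pos: [520.8, 98.4, 120.9]
tool_rot: [-3.14, -0.613, 1.39]
force: [-0.3, 0.0, -2.1]
width: 15.0
gripper_force: 58.8
```

```bash
python3 - <<'E'
from plan import *
P,R=tcp('rack',[0,-15,90]);rows(P,R,8,1)
E
```

```text
at [520.8  98.4 120.9] to [529.2 143.  121.2] d 45.4 ang 0.2 F [-0.3  0.  -2.1] w 15.0 t 11.05
8 x [-0.0, -0.0, 0.0, 0.031, 0.0, 0.022, 1]
```

Call:
step_arm(series=[[[0,0,0,0.031,0,0.022,1],[0,0,0,0.031,0,0.022,1],[0,0,0,0.031,0,0.022,1],[0,0,0,0.031,0,0.022,1],[0,0,0,0.031,0,0.022,1],[0,0,0,0.031,0,0.022,1],[0,0,0,0.031,0,0.022,1],[0,0,0,0.031,0,0.022,1],[0,0,0,0,0,0,1],[0,0,0,0,0,0,1]]])

```text
clock: 12.05
eef_pos: [529.0, 143.3, 120.8]
tool_rot: [-3.14, -0.613, 1.39]
force: [-1.4, 0.3, -1.7]
width: 15.1
gripper_force: 58.8
```

Call:
step_arm(series=[[[0,0,0,-0.004,0,0.0055,1],[0,0,0,-0.004,0,0.0055,1],[0,0,0,-0.004,0,0.0055,1],[0,0,0,0,0,0,1],[0,0,0,0,0,0,1]]])

```text
clock: 12.55
eef_pos: [529.4, 143.1, 118.5]
tool_rot: [-3.14, -0.614, 1.389]
force: [-1.2, -3.1, 5.1]
width: 14.9
gripper_force: 59.9
```

Call:
step_arm(series=[[[0,0,0,-0.004,0,0.0055,1],[0,0,0,0,0,0,1],[0,0,0,0,0,0,1]]])

```text
clock: 12.85
eef_pos: [529.5, 143.0, 117.7]
tool_rot: [-3.141, -0.615, 1.389]
force: [-1.6, -4.4, 6.4]
width: 15.4
gripper_force: 60.1
```

Call:
step_arm(series=[[[0,0,0,0.004,0,-0.0055,1],[0,0,0,0.016,0,0.0115,1],[0,0,0,0.016,0,0.0115,1],[0,0,0,0.016,0,0.0115,1],[0,0,0,0.016,0,0.0115,1],[0,0,0,0,0,0,1],[0,0,0,0,0,0,1]]])

```text
clock: 13.55
eef_pos: [531.4, 155.7, 117.9]
tool_rot: [-3.14, -0.614, 1.391]
force: [1.5, 0.3, 2.8]
width: 14.6
gripper_force: 59.4
```

Call:
step_arm(series=[[[0,0,0,0.008,0,0.006,1],[0,0,0,0.008,0,0.006,1],[0,0,0,0,0,0,1],[0,0,0,0,0,0,1]]])

```text
clock: 13.95
eef_pos: [531.7, 157.8, 117.7]
tool_rot: [-3.14, -0.613, 1.39]
force: [-0.1, -3.0, 6.0]
width: 15.2
gripper_force: 60.2
```

Call:
step_arm(series=[[[0,0,0,0.008,0,0.005,1],[0,0,0,0.008,0,0.005,1],[0,0,0,0,0,0,1],[0,0,0,0,0,0,1]]])

```text
clock: 14.35
eef_pos: [532.2, 158.4, 117.5]
tool_rot: [-3.141, -0.611, 1.388]
force: [-2.1, -9.2, 9.3]
width: 15.1
gripper_force: 61.2
```

Call:
step_arm(series=[[[0,0,0,0.009,0,0.005,1],[0,0,0,0.009,0,0.005,1],[0,0,0,0,0,0,1],[0,0,0,0,0,0,1]]])

```text
clock: 14.75
eef_pos: [532.6, 158.5, 117.0]
tool_rot: [-3.141, -0.607, 1.386]
force: [-5.2, -16.6, 12.7]
width: 15.5
gripper_force: 62.3
```

Call:
step_arm(series=[[[0,0,0,-0.011,0,-0.009,1],[0,0,0,-0.009,0,-0.009,1],[0,0,0,0,0,0,1],[0,0,0,0,0,0,1]]])

```text
clock: 15.15
eef_pos: [532.0, 158.5, 117.7]
tool_rot: [-3.14, -0.611, 1.389]
force: [-0.8, -5.1, 1.7]
width: 15.1
gripper_force: 59.9
```

Call:
step_arm(series=[[[0,0,0,0,0,0,0.6],[0,0,0,0,0,0,0.6],[0,0,0,0,0,0,0.3],[0,0,0,0,0,0,0.3],[0,0,0,0,0,0,0.3],[0,0,0,0,0,0,0.3]]])

```text
clock: 15.75
eef_pos: [531.9, 159.9, 118.6]
tool_rot: [-3.14, -0.613, 1.39]
force: [0.4, -0.3, -0.1]
width: 59.7
gripper_force: 0.0
```

Call:
step_arm(series=[[[0,0,0,0,0,-0.1,0.3],[0,0,0,0,0,-0.15,0.3],[0,0,0,0,0,-0.2,0.3],[0,0,0,0,0,-0.2,0.3],[0,0,0,0,0,-0.2,0.2],[0,0,0,0,0,-0.2,0],[0,0,0,0,0,0,0],[0,0,0,0,0,0,0],[0,0,0,0,0,0,0]]])

```text
clock: 16.65
eef_pos: [515.2, 71.6, 246.6]
tool_rot: [-3.137, -0.614, 1.39]
force: [0.1, 0.7, -0.3]
width: 85.3
gripper_force: 0.0
```

```bash
python3 - <<'E'
from plan import *
P,R=tcp('flat',[0,0,0],back=80)
P2=P+[0,0,60]
rows(P2,R,12,0)
rows(P,R,3,0,(P2,R))
from h import *
# height of middle-carrier's handle / sink after release
T=ctrl.get_image('top');S=ctrl.get_image('side')
pickle.dump(T,open('top2.pkl','wb'));pickle.dump(S,open('side2.pkl','wb'))
for g,n in((np.array([0,-114,86+24+1.5]),'handle'),):
    x,y,z,yaw=D['rack'];W=Ro.from_euler('z',yaw,degrees=True).apply(g)+[x,y,z];print(proj(T,W),proj(S,W))
I=np.hstack([cv2.resize(p['img'][b[1]:b[1]+100,b[0]:b[0]+95,::-1],None,fx=4.2,fy=4.2,interpolation=cv2.INTER_CUBIC) for p,b in((T,(180,130)),(S,(210,235)))])
cv2.imwrite('pics/m.png',I)
E
```

```text
at [515.2  71.6 246.6] to [ 584.  -274.7  137.2] d 369.7 ang 9.5 F [ 0.1  0.7 -0.3] w 85.3 t 16.65
[[-0.01,-0.0,0.014,-0.184,0.072,-0.056,0],[-0.01,-0.0,0.014,-0.183,0.074,-0.055,0],[-0.01,-0.0,0.014,-0.182,0.077,-0.054,0],[-0.01,-0.0,0.014,-0.182,0.079,-0.054,0],[-0.01,-0.0,0.014,-0.181,0.082,-0.053,0],[-0.01,-0.0,0.014,-0.18,0.084,-0.052,0],[-0.01,-0.0,0.014,-0.179,0.087,-0.052,0],[-0.01,-0.0,0.014,-0.178,0.089,-0.051,0],[-0.01,-0.0,0.014,-0.177,0.091,-0.05,0],[-0.01,-0.0,0.014,-0.176,0.094,-0.049,0],[-0.01,-0.0,0.014,-0.175,0.096,-0.048,0],[-0.01,-0.0,0.014,-0.174,0.099,-0.048,0]]
at [ 584.  -274.7  137.2] to [ 584.  -274.7   77.2] d 60.0 ang 0.0 F [ 0.1  0.7 -0.3] w 85.3 t 16.65
3 x [0.0, 0.0, 0.0, -0.077, 0.0, 0.109, 0]
[[243.98416946 180.47607553]] [[285.71829506 280.35637271]]
```

Call:
step_arm(series=[[[-0.01,0,0.014,-0.184,0.072,-0.056,0],[-0.01,0,0.014,-0.183,0.074,-0.055,0],[-0.01,0,0.014,-0.182,0.077,-0.054,0],[-0.01,0,0.014,-0.182,0.079,-0.054,0],[-0.01,0,0.014,-0.181,0.082,-0.053,0],[-0.01,0,0.014,-0.18,0.084,-0.052,0],[-0.01,0,0.014,-0.179,0.087,-0.052,0],[-0.01,0,0.014,-0.178,0.089,-0.051,0],[-0.01,0,0.014,-0.177,0.091,-0.05,0],[-0.01,0,0.014,-0.176,0.094,-0.049,0],[-0.01,0,0.014,-0.175,0.096,-0.048,0],[-0.01,0,0.014,-0.174,0.099,-0.048,0]]])

```text
clock: 17.95
eef_pos: [584.8, -275.8, 136.2]
tool_rot: [-3.139, -0.614, 1.228]
force: [-0.3, -0.2, -0.2]
width: 85.3
gripper_force: 0.0
```

Call:
step_arm(series=[[[0,0,0,-0.077,0,0.109,0],[0,0,0,-0.077,0,0.109,0],[0,0,0,-0.077,0,0.109,0],[0,0,0,0,0,0,0],[0,0,0,0,0,0,0],[0,0,0,0,0,0,0]]])

```text
clock: 18.55
eef_pos: [585.4, -275.5, 78.7]
tool_rot: [3.14, -0.613, 1.23]
force: [-0.6, 0.0, 0.8]
width: 85.3
gripper_force: 0.0
```

```bash
python3 - <<'E'
from plan import *
from h import *
P,R=tcp('flat',[0,0,0]);rows(P,R,8,0)
T=ctrl.get_image('top');S=ctrl.get_image('side')
for n,f,a in(("top",T,None),("side",S,None)):
    c,k=blob(f,(325,130,40,40) if n=='top' else (260,195,42,35),'y');print(n,k,back(f,c.mean(0),8).round(1))
for tb,sb in(((234,168,24,28),(272,268,28,25)),):
    try:
        u,su=blob(T,tb,'dark');v,sv=blob(S,sb,'dark');r=tri([(T,u),(S,v)]);print('mid handle',u,su,v,sv,r.x,r.fun)
    except Exception as e:print(e)
E
```

```text
at [ 585.4 -275.5   78.7] to [ 599.4 -231.5   11.7] d 81.4 ang 0.2 F [-0.6  0.   0.8] w 85.3 t 18.55
8 x [-0.0, -0.0, 0.0, -0.001, -0.001, 0.068, 0]
top 8 [ 636.  -132.8    8. ]
side 8 [ 633.7 -131.6    8. ]
mid handle [245.23469388 181.06122449] [ 5  9 14  9 98] [288.05 274.2 ] [12  5  8  4 20] [526.43625333 143.17419552 146.39559073] [ 0.02028884  0.12787436 -0.0987397  -0.01670474]
```

Call:
step_arm(series=[[[0,0,0,-0.001,-0.001,0.068,0],[0,0,0,-0.001,-0.001,0.068,0],[0,0,0,-0.001,-0.001,0.068,0],[0,0,0,-0.001,-0.001,0.068,0],[0,0,0,-0.001,-0.001,0.068,0],[0,0,0,-0.001,-0.001,0.068,0],[0,0,0,-0.001,-0.001,0.068,0],[0,0,0,-0.001,-0.001,0.068,0],[0,0,0,0,0,0,0],[0,0,0,0,0,0,0]]])

```text
clock: 19.65
eef_pos: [598.9, -232.1, 10.1]
tool_rot: [-3.141, -0.613, 1.229]
force: [0.4, 0.4, -0.0]
width: 85.4
gripper_force: 0.0
```

Call:
step_arm(series=[[[0,0,0,0,0,0,1],[0,0,0,0,0,0,1],[0,0,0,0,0,0,1],[0,0,0,0,0,0,1],[0,0,0,0,0,0,1],[0,0,0,0,0,0,1],[0,0,0,0,0,0,1],[0,0,0,0,0,0,1],[0,0,0,0,0,0,1],[0,0,0,0,0,0,1]]])

```text
clock: 20.65
eef_pos: [598.9, -232.3, 10.5]
tool_rot: [-3.141, -0.613, 1.229]
force: [-0.8, -1.7, 3.0]
width: 15.0
gripper_force: 58.5
```

Call:
step_arm(series=[[[0,0,0,0.042,0,-0.06,1],[0,0,0,0.084,0,-0.12,1],[0,0,0,0.084,0,-0.12,1],[0,0,0,0.1,0,-0.143,1],[0,0,0,0.1,0,-0.143,1],[0,0,0,0.1,0,-0.143,1],[0,0,0,0.1,0,-0.143,1],[0,0,0,0.1,0,-0.143,1],[0,0,0,0.06,0,-0.086,1],[0,0,0,0,0,0,1],[0,0,0,0,0,0,1],[0,0,0,0,0,0,1]]])

```text
clock: 21.85
eef_pos: [598.0, -232.3, 210.2]
tool_rot: [-3.138, -0.613, 1.227]
force: [-0.1, 0.4, -1.6]
width: 15.2
gripper_force: 58.6
```

```bash
python3 - <<'E'
from plan import *
P,R=tcp('rack',[0,-160,162.4]);rows(P,R,12,1)
E
```

```text
at [ 598.  -232.3  210.2] to [5.030e+02 4.000e-01 1.936e+02] d 251.9 ang 9.2 F [-0.1  0.4 -1.6] w 15.2 t 21.85
[[0.009,-0.0,-0.014,0.08,-0.093,0.068,1],[0.009,-0.0,-0.014,0.081,-0.092,0.068,1],[0.009,-0.0,-0.014,0.082,-0.09,0.069,1],[0.009,-0.0,-0.014,0.083,-0.089,0.07,1],[0.009,-0.0,-0.014,0.084,-0.087,0.07,1],[0.009,-0.0,-0.014,0.085,-0.086,0.071,1],[0.009,-0.0,-0.014,0.086,-0.084,0.072,1],[0.009,-0.0,-0.014,0.087,-0.083,0.072,1],[0.009,-0.0,-0.014,0.087,-0.081,0.073,1],[0.009,-0.0,-0.014,0.088,-0.08,0.073,1],[0.009,-0.0,-0.014,0.089,-0.078,0.074,1],[0.009,-0.0,-0.014,0.09,-0.077,0.075,1]]
```

Call:
step_arm(series=[[[0.009,0,-0.014,0.08,-0.093,0.068,1],[0.009,0,-0.014,0.081,-0.092,0.068,1],[0.009,0,-0.014,0.082,-0.09,0.069,1],[0.009,0,-0.014,0.083,-0.089,0.07,1],[0.009,0,-0.014,0.084,-0.087,0.07,1],[0.009,0,-0.014,0.085,-0.086,0.071,1],[0.009,0,-0.014,0.086,-0.084,0.072,1],[0.009,0,-0.014,0.087,-0.083,0.072,1],[0.009,0,-0.014,0.087,-0.081,0.073,1],[0.009,0,-0.014,0.088,-0.08,0.073,1],[0.009,0,-0.014,0.089,-0.078,0.074,1],[0.009,0,-0.014,0.09,-0.077,0.075,1]]])

```text
clock: 23.05
eef_pos: [503.5, 1.1, 193.6]
tool_rot: [3.137, -0.613, 1.389]
force: [0.1, 0.3, -1.5]
width: 15.0
gripper_force: 58.6
```

Call:
step_arm(series=[[[0,0,0,0,0,0,1],[0,0,0,0,0,0,1],[0,0,0,0,0,0,1],[0,0,0,0,0,0,1]]])

```text
clock: 23.45
eef_pos: [504.9, -0.8, 194.4]
tool_rot: [3.134, -0.612, 1.388]
force: [-0.6, 0.8, -1.1]
width: 15.3
gripper_force: 58.7
```

```bash
python3 - <<'E'
from plan import *
from h import *
P,R=tcp('rack',[0,-160,162.4]);rows(P,R,4,1)
T=ctrl.get_image('top');S=ctrl.get_image('side')
yaw=D['rack'][3]
W=Ro.from_euler('z',yaw,degrees=True).apply([0,-160,170.5])+D['rack'][:3]
c,k=blob(T,(248,140,60,60),'y');d,l=blob(S,(255,195,75,95),'y')
print(W.round(1),k,l);print(back(T,c.mean(0),W[2]).round(1))
if l==k==8: print(tri([(T,c.mean(0)),(S,d.mean(0))]).x.round(1))
q=np.array([back(T,u,W[2]) for u in c]);print(q.round(1).tolist())
print('mid ring',[back(T,u,109).round(1).tolist() for u in blob(T,(185,150,18,40),'y')[0]])
E
```

```text
at [504.9  -0.8 194.4] to [5.030e+02 4.000e-01 1.936e+02] d 2.5 ang 0.5 F [-0.6  0.8 -1.1] w 15.3 t 23.45
4 x [0.003, -0.0, -0.0, 0.0, -0.004, 0.002, 1]
[522.  104.1 190. ] 7 8
[525.6  99.6 190. ]
[[556.7, 97.8, 190.0], [551.4, 121.1, 190.0], [543.1, 79.5, 190.0], [521.8, 74.4, 190.0], [509.7, 128.3, 190.0], [500.6, 87.2, 190.0], [496.1, 108.7, 190.0]]
mid ring []
```

Call:
step_arm(series=[[[0.003,0,0,0,-0.006,0.002,1],[0.003,0,0,0,-0.006,0.002,1],[0.003,0,0,0,-0.006,0.002,1],[0.003,0,0,0,-0.006,0.002,1],[0,0,0,0,0,0,1],[0,0,0,0,0,0,1],[0,0,0,0,0,0,1]]])

```text
clock: 24.25
eef_pos: [501.1, 1.6, 193.8]
tool_rot: [-3.14, -0.613, 1.39]
force: [0.1, 0.0, -1.7]
width: 14.9
gripper_force: 58.7
```

```bash
python3 - <<'E'
from plan import *
P,R=tcp('rack',[-1,-60,162.4]);rows(P,R,10,1)
E
```

```text
at [501.1   1.6 193.8] to [520.   98.9 193.6] d 99.2 ang 0.1 F [ 0.1  0.  -1.7] w 14.9 t 24.25
10 x [-0.0, -0.0, 0.0, 0.054, 0.001, 0.038, 1]
```

Call:
step_arm(series=[[[0,0,0,0.054,0.001,0.038,1],[0,0,0,0.054,0.001,0.038,1],[0,0,0,0.054,0.001,0.038,1],[0,0,0,0.054,0.001,0.038,1],[0,0,0,0.054,0.001,0.038,1],[0,0,0,0.054,0.001,0.038,1],[0,0,0,0.054,0.001,0.038,1],[0,0,0,0.054,0.001,0.038,1],[0,0,0,0.054,0.001,0.038,1],[0,0,0,0.054,0.001,0.038,1],[0,0,0,0,0,0,1],[0,0,0,0,0,0,1]]])

```text
clock: 25.45
eef_pos: [520.2, 98.8, 193.7]
tool_rot: [-3.14, -0.612, 1.39]
force: [-0.1, 0.8, -1.2]
width: 15.3
gripper_force: 58.7
```

Call:
step_arm(series=[[[0,0,0,0.031,0,0.022,1],[0,0,0,0.031,0,0.022,1],[0,0,0,0.031,0,0.022,1],[0,0,0,0.031,0,0.022,1],[0,0,0,0.031,0,0.022,1],[0,0,0,0.031,0,0.022,1],[0,0,0,0.031,0,0.022,1],[0,0,0,0.031,0,0.022,1],[0,0,0,0,0,0,1],[0,0,0,0,0,0,1]]])

```text
clock: 26.45
eef_pos: [528.4, 143.7, 193.5]
tool_rot: [-3.14, -0.612, 1.39]
force: [0.5, 0.3, -1.5]
width: 15.1
gripper_force: 58.7
```

Call:
step_arm(series=[[[0,0,0,-0.004,0,0.0055,1],[0,0,0,-0.004,0,0.0055,1],[0,0,0,-0.004,0,0.0055,1],[0,0,0,0,0,0,1],[0,0,0,0,0,0,1]]])

```text
clock: 26.95
eef_pos: [528.6, 143.4, 190.7]
tool_rot: [-3.14, -0.613, 1.39]
force: [0.2, -1.9, 1.4]
width: 15.0
gripper_force: 59.2
```

Just touching the ledge. Sliding home.

Call:
step_arm(series=[[[0,0,0,0.016,0,0.0115,1],[0,0,0,0.016,0,0.0115,1],[0,0,0,0.016,0,0.0115,1],[0,0,0,0.016,0,0.0115,1],[0,0,0,0.01,0,0.007,1],[0,0,0,0,0,0,1],[0,0,0,0,0,0,1]]])

```text
clock: 27.65
eef_pos: [531.0, 156.5, 190.4]
tool_rot: [-3.14, -0.612, 1.39]
force: [-0.7, -5.2, 3.3]
width: 15.0
gripper_force: 59.9
```

Call:
step_arm(series=[[[0,0,0,0.009,0,0.006,1],[0,0,0,0.009,0,0.006,1],[0,0,0,0,0,0,1],[0,0,0,0,0,0,1]]])

```text
clock: 28.05
eef_pos: [531.5, 156.6, 190.1]
tool_rot: [-3.141, -0.609, 1.388]
force: [-4.0, -14.5, 10.9]
width: 14.9
gripper_force: 61.5
```

Call:
step_arm(series=[[[0,0,0,-0.009,0,-0.008,1],[0,0,0,-0.007,0,-0.007,1],[0,0,0,0,0,0,1],[0,0,0,0,0,0,1]]])

```text
clock: 28.45
eef_pos: [531.0, 156.6, 190.7]
tool_rot: [-3.14, -0.612, 1.39]
force: [-1.1, -5.7, 2.5]
width: 14.6
gripper_force: 59.4
```

Call:
step_arm(series=[[[0,0,0,0,0,0,0.6],[0,0,0,0,0,0,0.6],[0,0,0,0,0,0,0.3],[0,0,0,0,0,0,0.3],[0,0,0,0,0,0,0.3],[0,0,0,0,0,0,0.3]]])

```text
clock: 29.05
eef_pos: [530.8, 157.2, 190.9]
tool_rot: [-3.14, -0.613, 1.39]
force: [0.0, 0.8, 0.1]
width: 59.7
gripper_force: 0.0
```

Call:
step_arm(series=[[[0,0,0,0,0,-0.1,0.3],[0,0,0,0,0,-0.15,0.3],[0,0,0,0,0,-0.2,0.3],[0,0,0,0,0,-0.25,0.3],[0,0,0,0,0,-0.25,0.3],[0,0,0,-0.2,0,-0.1,0.3],[0,0,0,-0.25,0,-0.1,0.3],[0,0,0,-0.25,0,-0.1,0.3],[0,0,0,-0.25,0,-0.1,0.3],[0,0,0,0,0,0,0.3],[0,0,0,0,0,0,0.3]]])

```text
clock: 30.15
eef_pos: [489.2, -72.9, 274.4]
tool_rot: [-3.139, -0.613, 1.387]
force: [-1.0, -0.2, 1.0]
width: 59.8
gripper_force: 0.0
```

```bash
python3 - <<'E'
from plan import *
from h import *
T=ctrl.get_image('top');S=ctrl.get_image('side');print(ctrl.read_state()['clock'])
k=4.2;L=[]
for p,(bx,by) in((T,(170,130)),(S,(205,250))):
    J=cv2.resize(p['img'][by:by+140,bx:bx+95,::-1],None,fx=k,fy=k,interpolation=cv2.INTER_CUBIC)
    t=np.linspace(0,2*np.pi,41)
    for zz,cc in((164,(0,0,255)),(92,(255,0,0))):
        X=np.r_[np.c_[50*np.cos(t),50*np.sin(t),0*t+zz+1.5],[[0,-124,zz+36]]]
        W=Ro.from_euler('z',D['rack'][3],degrees=True).apply(X)+D['rack'][:3]
        for q in (proj(p,W)-[bx,by]+.5)*k: cv2.circle(J,(int(q[0]),int(q[1])),1,cc,-1)
    L.append(J)
cv2.imwrite('pics/f.png',np.hstack(L))
E
```

```text
30.25
```

View pics/f.png

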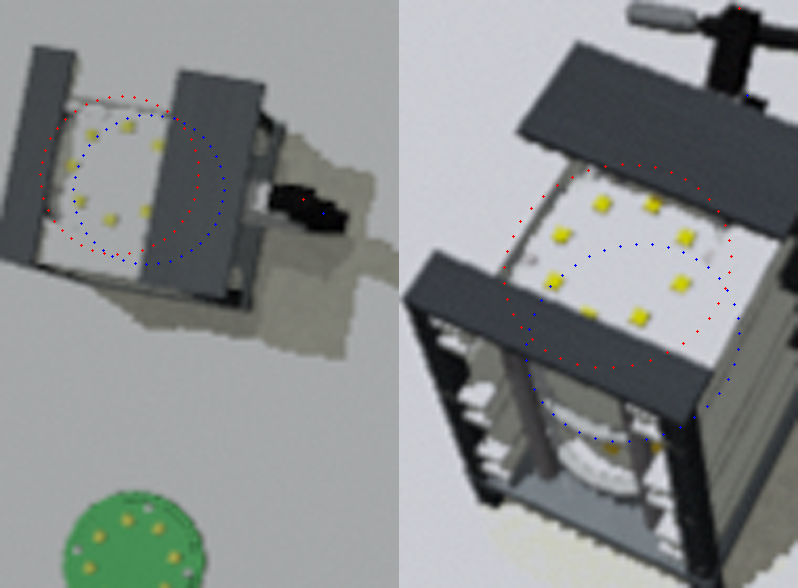

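```bash
python3 - <<'E'
from plan import *
from h import *
T=ctrl.get_image('top');S=ctrl.get_image('side')
M=Ro.from_euler('z',D['rack'][3],degrees=True)
for n,p,b in(('top',T,(180,155,40,35)),('side',S,(238,290,40,45))):
    c,k=blob(p,b,'y');X=np.array([back(p,u,187.) for u in c])
    r=least_squares(lambda q:np.hypot(*(X[:,:2]-q[:2]).T)-q[2],[551,261,31]).x
    print(n,k,r.round(1),'rack frame',M.inv().apply([*(r[:2]-D['rack'][:2]),0]).round(1))
E
```

```text
top 7 [552.1 261.9  29.7] rack frame [1.2 0.6 0. ]
side 8 [549.6 260.6  29.7] rack frame [-1.1 -1.1  0. ]
```

The flat disc's chip ring is centred on the top slot's home position (mean error under 0.5 mm). The finned disc's rear rim lies on its expected arc. Handing in.

```bash
python3 -c "
from cell import ctrl
print(ctrl.finish_job())"
```

```text
the job is handed in; nothing more can be done
None
```

I loaded the finned carrier into the middle slot first, then the flat one into the top slot. Both were pushed against the rear stops and released, and the job was handed in at about 30 s. The final images put the flat one within about 0.5 mm of home; for the finned one I relied on the stop contact and a visual match of its rear rim.

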